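# Clamp the glued caddy with the pump clamp

## Task

The two-cell wooden caddy in the clamping jig has just been glued: first stand one white canister upright on the floor of each cell as a spacer, lowering it in gently, then pump the clamp's trigger until the sprung pad meets the caddy and is pressed in about half of its travel. Never press it in near its full travel, which would crush the joint, move the jaw by its trigger only, and leave the soap bottle, bowl and plant where they are. The clamp relaxes when the trigger is let go, so finish while still holding the trigger squeezed, with the pad about half pressed in.

Things in the scene. Friction and masses are not known exactly. Their poses are not given: they have to be found in the camera images.
- jig: clamping jig fixed on the counter; plywood board 120 x 375 mm, 12 mm thick (x -60 to 60, y -85 to 290). y runs in the clamping direction from the pump body to the end stop, -x is the trigger's side, z up, origin on the counter below the bar. All 'jig x, y' below are mm in this frame. The grey pump housing spans x -58 to 16, y -75 to 25, top 56 mm above the counter
- fixed_grip (a point): middle of the fixed black grip, a bar 22 mm thick along jig x from the pump body to x = -168, from 20 to 54 mm above the counter, at jig y = -62
- end_stop (a point): middle of the face of the dark steel end stop (70 mm wide, top 64 mm above the counter), at jig y = 252.5
- jaw: steel bar (14 x 8 mm, tail out to 163 mm behind its origin) with jaw plate and sprung pad. Moves along jig +y 30 mm per rad of squeeze (less up to 1 mm take-up: about 11 mm a full stroke) and stays when the trigger returns, unless the pad pushes it back with over 2.5 N. Whole travel 65 mm. Origin on its axis, 41 mm above the counter, 75 mm behind the unpressed pad's face
- pad_plate: black rubber pad plate 44 x 8 x 36 mm on a spring plunger; free, it stands 16 mm in front of the jaw plate, half pressed in 8 mm; origin: centre of its rear face, y towards the caddy
- pad_face (a point): centre of the pad's front face, 41 mm above the counter; starts 17 to 37 mm short of the caddy along jig y
- pad (a joint): how far the pad is pressed in towards the jaw plate, m: 0 free, 0.016 bottomed; spring of 1 N per mm. About half is 0.008
- trigger (a joint): trigger angle, rad: 0 released (the trigger's own spring returns it there when let go), 0.40 fully squeezed, towards the fixed grip. Hinge upright at jig x = -49, y = 4 mm. A stroke takes about 2 to 9 N at trigger_grip
- lever: the trigger's black lever: straight, 100 mm long from the hinge, 12 mm thick, from 24 to 56 mm above the counter; in the jig's frame it points to -x, leaning 0.2 rad towards +y when released and 0.2 rad towards -y when fully squeezed. Squeezing means pushing it from its +y side towards the fixed grip. Free counter beneath it beyond the base board
- trigger_grip (a point): point on the middle of the lever, 70 mm from the hinge, 40 mm above the counter; moves about 28 mm along the jig's -y in a full stroke
- caddy: open wooden caddy, loose, standing on the jig's board against the end stop: 72 mm wide (x), 139 mm long (y, along the clamping direction), 55 mm high, walls, floor and divider 5 mm, so two cells of 62 x 62 mm in a row; origin: centre of its underside, 12 mm above the counter
- cell_near (a point): centre of the floor of the cell next to the pad
- cell_far (a point): centre of the floor of the cell next to the end stop
- canister_a: white ceramic canister with wooden lid, 54 mm in diameter, 100 mm tall (lid: top 20 mm, 51 mm in diameter), about 0.25 kg, starts upright on the counter; origin: centre of its underside, z up
- canister_b: white ceramic canister with wooden lid, 54 mm in diameter, 100 mm tall (lid: top 20 mm, 51 mm in diameter), about 0.25 kg, starts upright on the counter; origin: centre of its underside, z up; same as canister_a, either may go in either cell
- soap: bystander: amber soap bottle, 60 mm in diameter, 125 mm tall; origin under its centre
- bowl: bystander: dark wooden bowl, 120 mm across, 50 mm tall; origin under its centre
- plant: bystander: plant in a white pot, about 100 mm across, 140 mm tall; origin under its centre

How it is judged (in metres and radians):
On the way, in this order (a step that is already met when the one before it is completed fails the run):
1. each cell holds one canister, upright on its floor and let go ((((horizontal distance between canister_a and cell_near below 0.012 m and z of canister_a in the frame of cell_near below 0.004 m and angle between canister_a's own z axis and vertical below 0.1 rad) and (horizontal distance between canister_b and cell_far below 0.012 m and z of canister_b in the frame of cell_far below 0.004 m and angle between canister_b's own z axis and vertical below 0.1 rad)) or ((horizontal distance between canister_b and cell_near below 0.012 m and z of canister_b in the frame of cell_near below 0.004 m and angle between canister_b's own z axis and vertical below 0.1 rad) and (horizontal distance between canister_a and cell_far below 0.012 m and z of canister_a in the frame of cell_far below 0.004 m and angle between canister_a's own z axis and vertical below 0.1 rad))) and contact force between the fingers and canister_a below 0.3 N and contact force between the fingers and canister_b below 0.3 N), for 0.2 s.
2. the pad is pressed against the caddy (value of joint pad above 0.001 m and contact force between pad_plate and caddy above 0.5 N).
At the end, for the whole second after the job is handed in: The pad is pressed in 4 to 12 mm of its 16 mm against the caddy while the robot keeps pushing on the trigger lever with more than 1 N; each cell holds one canister, within 12 mm of the cell's centre, upright within 0.1 rad and standing on the floor; the caddy stands level (value of joint pad between 0.004 and 0.012 m and contact force between pad_plate and caddy above 2 N and contact force between any of the fingers, the arm and lever above 1 N and (((horizontal distance between canister_a and cell_near below 0.012 m and z of canister_a in the frame of cell_near below 0.004 m and angle between canister_a's own z axis and vertical below 0.1 rad) and (horizontal distance between canister_b and cell_far below 0.012 m and z of canister_b in the frame of cell_far below 0.004 m and angle between canister_b's own z axis and vertical below 0.1 rad)) or ((horizontal distance between canister_b and cell_near below 0.012 m and z of canister_b in the frame of cell_near below 0.004 m and angle between canister_b's own z axis and vertical below 0.1 rad) and (horizontal distance between canister_a and cell_far below 0.012 m and z of canister_a in the frame of cell_far below 0.004 m and angle between canister_a's own z axis and vertical below 0.1 rad))) and angle between caddy's own z axis and vertical below 0.05 rad); the arm keeps its last pose, push and grip.
It fails at once if the pad is pressed in more than 14 mm: the joint is crushed (value of joint pad above 0.014 m).
It fails at once if a canister is dropped or rammed into its cell (over 0.6 m/s there) ((horizontal distance between canister_a and cell_near below 0.03 m and linear speed of canister_a above 0.6 m/s) or (horizontal distance between canister_a and cell_far below 0.03 m and linear speed of canister_a above 0.6 m/s) or (horizontal distance between canister_b and cell_near below 0.03 m and linear speed of canister_b above 0.6 m/s) or (horizontal distance between canister_b and cell_far below 0.03 m and linear speed of canister_b above 0.6 m/s)).
It fails at once if the robot pushes on the jaw, its bar or its pad instead of the trigger (contact force between any of the fingers, the arm and jaw above 3 N).
It fails at once if the soap bottle, bowl or plant is moved more than 30 mm (distance of any of soap, bowl, plant from where it was at the start of the episode above 0.03 m).
It also fails if it takes over 70 s, if anything falls off the work surface, if the arm or the gripper's body presses on something with over 40 N, if the wrist force passes 120 N, or if a joint passes its speed limit or range.

## Robot

A 6-joint arm with a two-finger parallel gripper is mounted at the origin on the work surface. World frame = base frame: x ahead of the robot, y to its left, z up, the work surface at z = 0. Lengths are in mm, angles in degrees, forces in N, time in s.
With the tool pointing down it reaches from about 275 to 825 mm from the base axis. Payload 5.2 kg.
Tool frame: the origin (TCP) lies midway between the tips of the shut fingers; the grasp point (between the pads) lies 19 mm behind it; z points along the fingers, y is the line along which they close (so a half turn about z gives the same grasp; the last joint's range is limited). The gripper opens to 93 mm and grips with 3 to 60 N. Pads are 15 mm wide; open, the fingers measure 128 mm over their backs; the gripper's body (75 mm by 188 mm) begins 65 mm behind the grasp point.
Start: joints at [-81.635, 14.817, 87.949, -0, 77.235, -11.62], TCP at [187.995, -516.878, 218.653] pointing down, gripper open.
Joint ranges: [-179.93, 179.93], [-52.35, 119.4], [10.71, 147.94], [-69.91, 249.91], [12.55, 155.21], [-178.61, 178.61]. Speed limits (degrees/s): [147.25, 147.25, 180, 180, 180, 180].

## Interface

Orientations are given as a 3x3 rotation matrix whose columns are the frame's x, y, z axes.
In Python, from station import state, capture, calibration, sign_off gives the robot as it stands.
- The arm moves only by the tool move_arm, never from a script. Its argument "series" is a list of rows, each an object of numbers: "hand": the closure in counts, from 0 (fully open) to 255 (shut); "dx", "dy", "dz": the shift along the world's x, y, z in m; "ax", "ay", "az": the turn, a rotation vector about the world's x, y, z in degrees. In form: [{"hand": .., "dx": .., "dy": .., "dz": .., "ax": .., "ay": .., "az": ..}, ...]. A call has 1 to 20 rows; each row is the pose to reach, as a shift and turn from the pose commanded when the call began; what a row does not reach only later rows make up. A row lasts 1/8 s, in which the tool goes at most 62.5 mm and 10.7 degrees, less where a joint would pass 70% of its speed; a pose out of reach is approached as far as the arm can. A call with a gripper value outside its range is refused whole. The fingers move at their own pace and stop on an object; "force" is the grip in N (left out, the last holds). Time passes only in rows, so rows that repeat a pose let the fingers close. It gives the time, the measured TCP pose, the force and the opening at its end, in the units of the state.
- state(): the state, without advancing time (a new reading comes with each control period).
- capture(name): name is "scene" or "top"; returns (picture, depth): 384x512x3 uint8, red, green, blue; 384x512 float32, mm along the optical axis (not along the pixel's ray), 0 where there is no reading.
- calibration(name): a dict with "mtx" (3x3 intrinsics, pixels), "rvec" (rotation vector, rad) and "tvec" (3), from world to camera coordinates, as OpenCV has them. Camera axes: x right, y down, z forward; pixel columns grow to the right and rows downward; lengths in mm; the calibration is good to about 2 mm. A picture is of the moment at which its call begins. calibration takes no time and is no camera call.
- sign_off(): hands the job in, once; it reports no verdict.
The state is a dict: "clock": time; "joint_pos": joint angles; "qvel": joint speeds; "joint_torque": joint torques, N m; "eef_pos": TCP position; "tcp_rot": TCP orientation; "ft_force": force on the tool from outside, world axes, zero at the start; "torque": the same for the moment, N m; "opening": finger opening in mm.
Only numpy, scipy, OpenCV 4.12 (cv2) and the standard library are available. Lean on these libraries where they do the work, as an engineer would, in place of code of your own. Each camera call takes 0.05 s, during which the arm holds its last target. There are 200 camera calls.

## Working session

There is one attempt and no reset: what is moved stays moved. The work goes in short steps, Python scripts to look and compute and a tool call to move; the robot and the scene stay as the last step left them, time stands still between calls to the robot, and variables do not carry over. Pictures are saved under pics/ and viewed, on a budget of 10 in all, crops included, one or two more only if the job needs it, and the job is handed in when it is done.

Besides the shell and the picture viewer there is one more tool, called by a JSON object that holds its "fn" and its "kwargs", one argument or row to a line. move_arm: Moves the arm, as the interface text tells. Its arguments: {"type":"object","properties":{"series":{"type":"array","items":{"type":"object","properties":{"hand":{"type":"number"},"dx":{"type":"number"},"dy":{"type":"number"},"dz":{"type":"number"},"ax":{"type":"number"},"ay":{"type":"number"},"az":{"type":"number"}}}},"force":{"type":"number"}},"required":["series"]}

```bash
mkdir -p pics; ls
cat > h.py <<'E'
import numpy as np, cv2
from station import state, capture, calibration, sign_off
def cam(n):
    c=calibration(n); R=cv2.Rodrigues(np.array(c["rvec"],float))[0]
    return np.array(c["mtx"],float),R,np.array(c["tvec"],float).ravel()
def cloud(n,depth):
    K,R,t=cam(n); h,w=depth.shape; u,v=np.meshgrid(np.arange(w),np.arange(h))
    p=np.stack([(u-K[0,2])/K[0,0]*depth,(v-K[1,2])/K[1,1]*depth,depth],-1)
    W=(p-t)@R; W[depth<=0]=np.nan
    return W
def proj(n,P):
    K,R,t=cam(n); q=(np.atleast_2d(P)@R.T+t)@K.T
    return q[:,:2]/q[:,2:]
E
python3 - <<'E'
from h import *
for n in("scene","top"):
    p,d=capture(n); cv2.imwrite(f"pics/{n}0.png",cv2.resize(p[:,:,::-1],None,fx=1.5,fy=1.5,interpolation=cv2.INTER_CUBIC)); np.savez(f"{n}0.npz",p=p,d=d)
    K,R,t=cam(n); print(n,K[0,0],(-R.T@t).round(),R[2].round(2))
print(state())
E
```

```text
pics
scene 449.878818124363 [1482. -228. 1116.] [-0.64  0.13 -0.76]
top 471.07771697840775 [ 407.  -19. 1518.] [ 0.13 -0.02 -0.99]
{'clock': 0.1, 'joint_pos': array([-8.16341123e+01,  1.48543896e+01,  8.80019410e+01, -1.13442528e-03,
        7.72345349e+01, -1.16209437e+01]), 'qvel': array([-0.01713669, -0.16792148, -0.17900412, -0.05601559,  0.04122297,
       -0.09321584]), 'joint_torque': array([ 1.46715982e-03, -4.38211262e+01, -2.84642386e+01,  7.19986903e-02,
        3.63695039e-02, -5.30454076e-05]), 'eef_pos': array([ 187.92570634, -516.39990718,  217.92743182]), 'tcp_rot': array([[ 9.39769741e-01,  3.41808091e-01, -2.49843695e-04],
       [ 3.41808050e-01, -9.39768484e-01,  1.56621610e-03],
       [ 3.00550104e-04, -1.55728108e-03, -9.99998742e-01]]), 'ft_force': array([ 0.1555307 ,  0.63244031, -0.01862754]), 'torque': array([-0.00200609,  0.00606711, -0.00568708]), 'opening': 92.93146265341284}
```

View pics/top0.png

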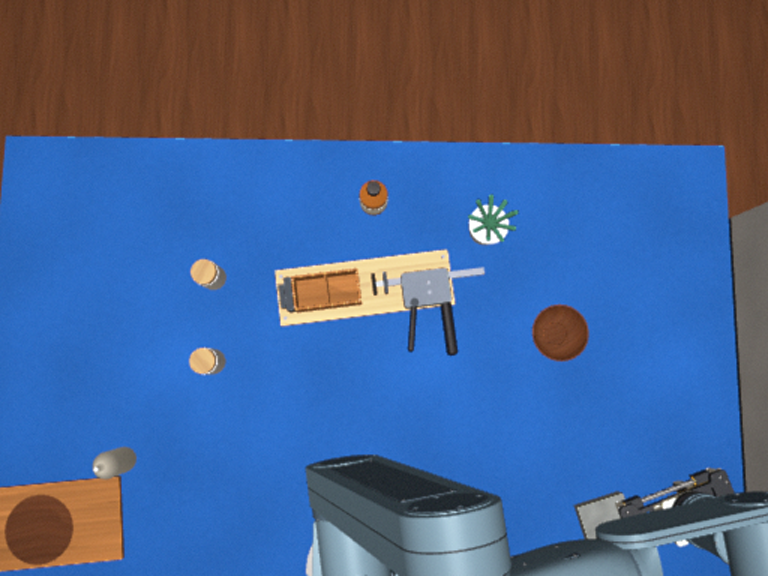

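View pics/scene0.png

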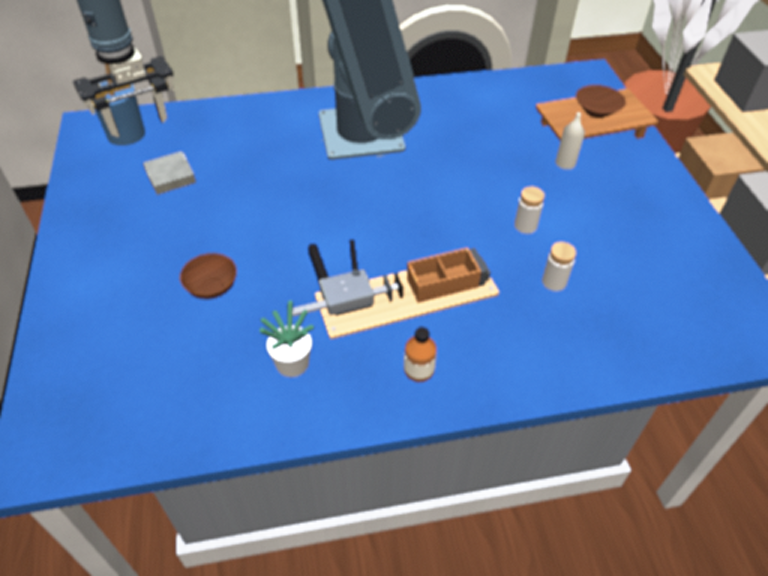

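The top view (768 px wide) shows the canisters at (206,272) and (206,361), and the jig from (280,325) to (445,250) with the caddy at (327,289). The lever runs from (414,302) to (410,350) and the fixed grip is at (450,330). Soap, plant and bowl lie off the paths. Next I'll measure with depth.

Run:
```python
from h import *
z=np.load("top0.npz"); W=cloud("top",z["d"]); p=z["p"].astype(int)
def reg(x0,y0,x1,y1): # in 1.5x pixels
    s=np.zeros(z["d"].shape,bool); s[int(y0/1.5):int(y1/1.5),int(x0/1.5):int(x1/1.5)]=1; return s
def pts(m): return W[m]
ctr=reg(230,400,280,440); print("counter z",np.nanmedian(W[ctr][:,2]))
for n,b in (("canN",(180,250,235,300)),("canR",(180,338,235,385))):
    q=pts(reg(*b)&(abs(W[...,2]-100)<8)); c,r=cv2.minEnclosingCircle(q[:,:2].astype(np.float32)); print(n,len(q),c,r,q.mean(0).round(1))
bd=reg(265,240,465,335)
q=pts(bd&(abs(W[...,2]-12)<5)&(p[...,0]>150)); print("board",len(q),cv2.minAreaRect(q[:,:2].astype(np.float32)),q[:,2].mean())
cd=reg(290,262,366,315)
q=pts(cd&(abs(W[...,2]-67)<5)); print("caddy",len(q),cv2.minAreaRect(q[:,:2].astype(np.float32)),q.mean(0))
q=pts(cd&(abs(W[...,2]-17)<5)&(p[...,2]<120)&(p[...,0]<160)); print("cfloor",len(q),q.mean(0))
q=pts(reg(395,262,455,310)&(abs(W[...,2]-56)<6)); print("housing",len(q),cv2.minAreaRect(q[:,:2].astype(np.float32)),q[:,2].mean())
for n,b in (("lever",(400,310,424,356)),("fixed",(436,308,465,360))):
    q=pts(reg(*b)&(W[...,2]>30)); r=cv2.minAreaRect(q[:,:2].astype(np.float32)); print(n,len(q),r,q[:,2].mean(), q[np.argmin(q[:,0])],q[np.argmax(q[:,0])])
for n,b in (("pad",(366,265,382,300)),("jaw",(381,265,392,300)),("stop",(276,270,296,318))):
    q=pts(reg(*b)&(W[...,2]>48)&(W[...,2]<70)); r=cv2.minAreaRect(q[:,:2].astype(np.float32)); print(n,len(q),r,q.mean(0))
s=p[120:240,170:320].astype(np.uint8); cv2.imwrite("pics/crop.png",cv2.resize(s[:,:,::-1],None,fx=5,fy=5,interpolation=cv2.INTER_CUBIC))
```

```text
counter z 0.6794499871016948
canN 225 (602.5654296875, 328.7218017578125) 26.19326400756836 [602.1 327.2 100.2]
canR 236 (423.90716552734375, 322.7628479003906) 26.027307510375977 [423.4 321.5 100.4]
board 2103 ((584.6644287109375, 2.6441802978515625), (120.80728912353516, 375.28729248046875), 7.726100444793701) 12.595574230762509
caddy 246 ((572.6064453125, 85.90897369384766), (72.96002960205078, 147.35987854003906), 7.92596960067749) [571.00244696  90.89226089  66.61693678]
cfloor 25 [579.13573638  85.7308559   17.71492061]
housing 711 ((579.61962890625, -122.84623718261719), (86.18563842773438, 122.76741790771484), 0.5037230253219604) 56.252745625902314
lever 116 ((491.6206359863281, -97.58756256103516), (12.3183012008667, 84.7767105102539), 86.27693939208984) 54.915239775963826 [449.63573036 -90.009314    58.94881185] [ 533.59633178 -105.30684614   55.78975387]
fixed 240 ((490.19171142578125, -175.9853515625), (99.16668701171875, 22.601913452148438), 7.607680797576904) 52.33838231575642 [ 441.34842787 -182.77289785   58.37866241] [ 537.95437615 -159.05743547   48.46031018]
pad 39 ((587.4303588867188, -21.849262237548828), (42.51361846923828, 16.871814727783203), 7.7198920249938965) [588.05836075 -18.00359796  58.40293698]
jaw 45 ((590.2064208984375, -42.286739349365234), (19.127906799316406, 40.90587615966797), 80.7907485961914) [590.85207831 -41.11291111  60.25649095]
stop 150 ((563.0575561523438, 162.4456024169922), (70.02666473388672, 33.19504928588867), 2.0577220916748047) [564.07379763 156.7429879   63.68836779]
```

View pics/crop.png

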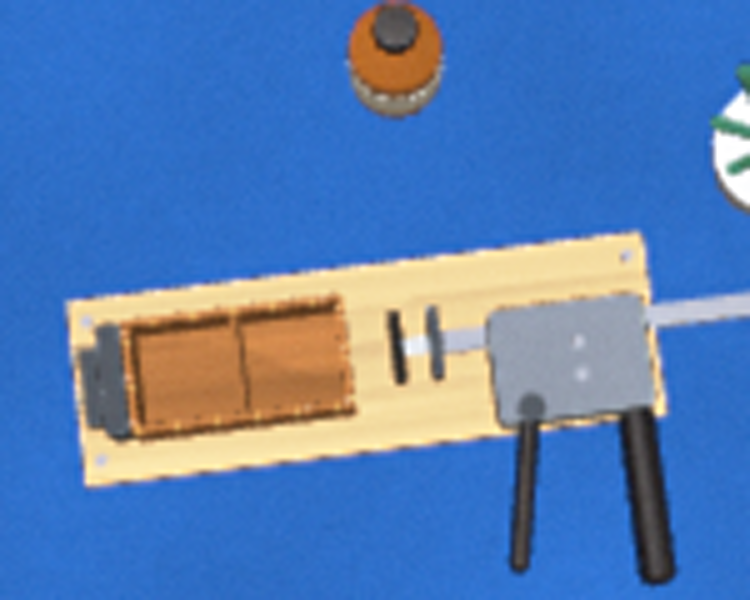

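{"fn": "move_arm", "kwargs": {
  "force": 12,
  "series": [
    {"hand": 0,"dx": 0.06,"dy": 0.05,"dz": 0.0,"az": 8},
    {"hand": 0,"dx": 0.11,"dy": 0.1,"dz": 0.0,"az": 16},
    {"hand": 0,"dx": 0.16,"dy": 0.15,"dz": 0.0,"az": 24},
    {"hand": 0,"dx": 0.2,"dy": 0.2,"dz": 0.0,"az": 32},
    {"hand": 0,"dx": 0.22,"dy": 0.26,"az": 40},
    {"hand": 0,"dx": 0.23,"dy": 0.32,"az": 48},
    {"hand": 0,"dx": 0.236,"dy": 0.38,"az": 56},
    {"hand": 0,"dx": 0.236,"dy": 0.44,"az": 64},
    {"hand": 0,"dx": 0.236,"dy": 0.5,"az": 72},
    {"hand": 0,"dx": 0.236,"dy": 0.56,"az": 77.7},
    {"hand": 0,"dx": 0.236,"dy": 0.62,"az": 77.7},
    {"hand": 0,"dx": 0.236,"dy": 0.68,"az": 77.7},
    {"hand": 0,"dx": 0.236,"dy": 0.74,"dz": -0.01,"az": 77.7},
    {"hand": 0,"dx": 0.236,"dy": 0.79,"dz": -0.02,"az": 77.7},
    {"hand": 0,"dx": 0.236,"dy": 0.825,"dz": -0.03,"az": 77.7},
    {"hand": 0,"dx": 0.236,"dy": 0.84,"dz": -0.04,"az": 77.7},
    {"hand": 0,"dx": 0.236,"dy": 0.84,"dz": -0.04,"az": 77.7},
    {"hand": 0,"dx": 0.236,"dy": 0.84,"dz": -0.04,"az": 77.7}
  ]
}}

```text
$.series[0]: bad value
```

Run:
```python
from h import *
z=np.load("top0.npz"); a=np.radians(7.73)
ex=np.array([np.cos(a),np.sin(a)]);ey=np.array([-np.sin(a),np.cos(a)]); O=np.array([584.7,2.6])-102.5*ey; print("O",O)
for n in("top","scene"):
    z=np.load(n+"0.npz"); W=cloud(n,z["d"]); X=(W[...,:2]-O)@ex; Y=(W[...,:2]-O)@ey; Z=W[...,2]
    m=(abs(Z-67)<4)&(abs(X)<50)&(Y>100)&(Y<250)
    print(n,m.sum(),"rim x",np.percentile(X[m],[1,4,96,99]).round(1),"y",np.percentile(Y[m],[1,4,96,99]).round(1),"z",Z[m].mean().round(1), "divider y",np.median(Y[m&(abs(X)<22)&(Y>165)&(Y<200)]))
    f=(abs(Z-17)<4)&(abs(X)<40)&(Y>116)&(Y<250)
    print(" floor",f.sum(),np.percentile(X[f],[1,99]).round(1),np.percentile(Y[f],[1,99]).round(1))
    h=(abs(Z-56)<3)&(X>-65)&(X<25)&(Y>-90)&(Y<35)
    print(" housing",h.sum(),np.percentile(X[h],[1,99]).round(1),np.percentile(Y[h],[1,99]).round(1))
    b=(abs(Z-12)<4)&(abs(X)<70)&(Y>-95)&(Y<300); print(" board",np.percentile(X[b],[1,99]).round(1),np.percentile(Y[b],[1,99]).round(1))
    for c in((602.5,328.7),(423.9,322.8)):
        m=(np.hypot(W[...,0]-c[0],W[...,1]-c[1])<40)&(abs(Z-100)<5)
        q=W[m][:,:2]; print(" can",m.sum(),cv2.minEnclosingCircle(q.astype(np.float32)))
s=state();print(s["eef_pos"],s["tcp_rot"].round(3),s["clock"],s["joint_pos"])
```

```text
O [598.48676707 -98.96857316]
top 179 rim x [-37.  -36.5  34.4  34.7] y [113.1 113.9 248.5 249.7] z 66.8 divider y 182.72474436725486
 floor 559 [-39.3  30.4] [119.4 245.7]
 housing 463 [-62.1  13.8] [-72.6  23.1]
 board [-60.   59.1] [-81.9 288. ]
 can 204 ((602.4724731445312, 328.5877380371094), 26.04486846923828)
 can 204 ((423.52197265625, 322.0953369140625), 25.324127197265625)
scene 207 rim x [-38.  -36.   37.1  37.7] y [112.3 112.9 248.4 249.7] z 66.5 divider y nan
 floor 211 [-35.7  39.2] [119.9 247.5]
 housing 460 [-61.8  16.5] [-72.8  22.1]
 board [-57.6  61.7] [-83.4 284.7]
 can 153 ((602.7723999023438, 325.28350830078125), 28.304576873779297)
 can 130 ((425.5221252441406, 321.52777099609375), 27.957157135009766)
[ 187.92570634 -516.39990718  217.92743182] [[ 0.94   0.342 -0.   ]
 [ 0.342 -0.94   0.002]
 [ 0.    -0.002 -1.   ]] 0.1 [-8.16341123e+01  1.48543896e+01  8.80019410e+01 -1.13442528e-03
  7.72345349e+01 -1.16209437e+01]
  return _methods._mean(a, axis=axis, dtype=dtype,
  ret = ret.dtype.type(ret / rcount)
```

{"fn": "move_arm", "kwargs": {
  "force": 12,
  "series": [
    {"hand": 0,"dx": 0.06,"dy": 0.05,"dz": 0,"ax": 0,"ay": 0,"az": 8},
    {"hand": 0,"dx": 0.11,"dy": 0.1,"dz": 0,"ax": 0,"ay": 0,"az": 16},
    {"hand": 0,"dx": 0.16,"dy": 0.15,"dz": 0,"ax": 0,"ay": 0,"az": 24},
    {"hand": 0,"dx": 0.2,"dy": 0.2,"dz": 0,"ax": 0,"ay": 0,"az": 32},
    {"hand": 0,"dx": 0.22,"dy": 0.26,"dz": 0,"ax": 0,"ay": 0,"az": 40},
    {"hand": 0,"dx": 0.23,"dy": 0.32,"dz": 0,"ax": 0,"ay": 0,"az": 48},
    {"hand": 0,"dx": 0.236,"dy": 0.38,"dz": 0,"ax": 0,"ay": 0,"az": 56},
    {"hand": 0,"dx": 0.236,"dy": 0.44,"dz": 0,"ax": 0,"ay": 0,"az": 64},
    {"hand": 0,"dx": 0.236,"dy": 0.5,"dz": 0,"ax": 0,"ay": 0,"az": 72},
    {"hand": 0,"dx": 0.236,"dy": 0.56,"dz": 0,"ax": 0,"ay": 0,"az": 77.7},
    {"hand": 0,"dx": 0.236,"dy": 0.62,"dz": 0,"ax": 0,"ay": 0,"az": 77.7},
    {"hand": 0,"dx": 0.236,"dy": 0.68,"dz": 0,"ax": 0,"ay": 0,"az": 77.7},
    {"hand": 0,"dx": 0.236,"dy": 0.74,"dz": -0.01,"ax": 0,"ay": 0,"az": 77.7},
    {"hand": 0,"dx": 0.236,"dy": 0.79,"dz": -0.02,"ax": 0,"ay": 0,"az": 77.7},
    {"hand": 0,"dx": 0.236,"dy": 0.825,"dz": -0.03,"ax": 0,"ay": 0,"az": 77.7},
    {"hand": 0,"dx": 0.236,"dy": 0.839,"dz": -0.04,"ax": 0,"ay": 0,"az": 77.7},
    {"hand": 0,"dx": 0.236,"dy": 0.839,"dz": -0.04,"ax": 0,"ay": 0,"az": 77.7},
    {"hand": 0,"dx": 0.236,"dy": 0.839,"dz": -0.04,"ax": 0,"ay": 0,"az": 77.7}
  ]
}}

```text
clock: 2.35
eef_pos: [424.3, 320.9, 178.8]
tcp_rot: [[-0.133, 0.991, -0.0], [0.991, 0.133, -0.001], [-0.001, -0.0, -1.0]]
ft_force: [-0.3, -0.8, 0.9]
opening: 92.9
```

{"fn": "move_arm", "kwargs": {
  "force": 15,
  "series": [
    {"hand": 0,"dx": 0,"dy": 0,"dz": -0.04,"ax": 0,"ay": 0,"az": 0},
    {"hand": 0,"dx": 0,"dy": 0,"dz": -0.08,"ax": 0,"ay": 0,"az": 0},
    {"hand": 0,"dx": 0,"dy": 0,"dz": -0.11,"ax": 0,"ay": 0,"az": 0},
    {"hand": 0,"dx": 0,"dy": 0,"dz": -0.12,"ax": 0,"ay": 0,"az": 0},
    {"hand": 0,"dx": 0,"dy": 0,"dz": -0.12,"ax": 0,"ay": 0,"az": 0},
    {"hand": 255,"dx": 0,"dy": 0,"dz": -0.12,"ax": 0,"ay": 0,"az": 0},
    {"hand": 255,"dx": 0,"dy": 0,"dz": -0.12,"ax": 0,"ay": 0,"az": 0},
    {"hand": 255,"dx": 0,"dy": 0,"dz": -0.12,"ax": 0,"ay": 0,"az": 0},
    {"hand": 255,"dx": 0,"dy": 0,"dz": -0.12,"ax": 0,"ay": 0,"az": 0},
    {"hand": 255,"dx": 0,"dy": 0,"dz": -0.12,"ax": 0,"ay": 0,"az": 0},
    {"hand": 255,"dx": 0,"dy": 0,"dz": -0.12,"ax": 0,"ay": 0,"az": 0}
  ]
}}

```text
clock: 3.72
eef_pos: [424.1, 322.3, 58.8]
tcp_rot: [[-0.134, 0.991, 0.0], [0.991, 0.134, 0.0], [0.0, 0.0, -1.0]]
ft_force: [0.3, 0.1, 2.5]
opening: 52.7
```

{"fn": "move_arm", "kwargs": {
  "series": [
    {"hand": 255,"dx": 0,"dy": 0,"dz": 0.03,"ax": 0,"ay": 0,"az": 0},
    {"hand": 255,"dx": 0,"dy": 0,"dz": 0.07,"ax": 0,"ay": 0,"az": 0},
    {"hand": 255,"dx": 0.01,"dy": -0.01,"dz": 0.11,"ax": 0,"ay": 0,"az": 0},
    {"hand": 255,"dx": 0.04,"dy": -0.05,"dz": 0.12,"ax": 0,"ay": 0,"az": 0},
    {"hand": 255,"dx": 0.07,"dy": -0.1,"dz": 0.12,"ax": 0,"ay": 0,"az": 0},
    {"hand": 255,"dx": 0.105,"dy": -0.15,"dz": 0.12,"ax": 0,"ay": 0,"az": 0},
    {"hand": 255,"dx": 0.13,"dy": -0.185,"dz": 0.12,"ax": 0,"ay": 0,"az": 0},
    {"hand": 255,"dx": 0.142,"dy": -0.202,"dz": 0.12,"ax": 0,"ay": 0,"az": 0},
    {"hand": 255,"dx": 0.1447,"dy": -0.2066,"dz": 0.1,"ax": 0,"ay": 0,"az": 0},
    {"hand": 255,"dx": 0.1447,"dy": -0.2066,"dz": 0.095,"ax": 0,"ay": 0,"az": 0},
    {"hand": 255,"dx": 0.1447,"dy": -0.2066,"dz": 0.095,"ax": 0,"ay": 0,"az": 0},
    {"hand": 255,"dx": 0.1447,"dy": -0.2066,"dz": 0.095,"ax": 0,"ay": 0,"az": 0}
  ]
}}

```text
clock: 5.22
eef_pos: [568.7, 116.4, 154.3]
tcp_rot: [[-0.135, 0.991, 0.001], [0.991, 0.135, 0.0], [0.0, 0.001, -1.0]]
ft_force: [-0.2, 0.1, -2.7]
opening: 53.3
```

Run:
```python
from h import *
p,d=capture("scene"); np.savez("s1.npz",p=p,d=d)
s=state(); e=s["eef_pos"]; print(e,s["opening"],s["ft_force"])
u=proj("scene",[568.7,115.5,80])[0].astype(int); print(u)
c=p[u[1]-70:u[1]+50,u[0]-75:u[0]+75]; cv2.imwrite("pics/s1.png",cv2.resize(c[:,:,::-1],None,fx=5,fy=5,interpolation=cv2.INTER_CUBIC))
W=cloud("scene",d); Z=W[...,2]
m=(np.hypot(W[...,0]-e[0],W[...,1]-e[1])<29)&(Z>85)&(Z<165)
q=W[m]; print(m.sum(),q[:,2].min(),q[:,2].max())
from scipy.optimize import least_squares
w=q[(q[:,2]>110)&(q[:,2]<140)]; print(len(w),least_squares(lambda c:np.hypot(w[:,0]-c[0],w[:,1]-c[1])-27,e[:2],loss="soft_l1").x)
```

```text
[568.81780511 116.24947978 154.41878487] 52.873110706843406 [-0.33899826 -1.13582724 -1.81581071]
[305 171]
228 93.56953708955484 164.95968877179416
113 [568.17203895 117.30481121]
```

View pics/s1.png

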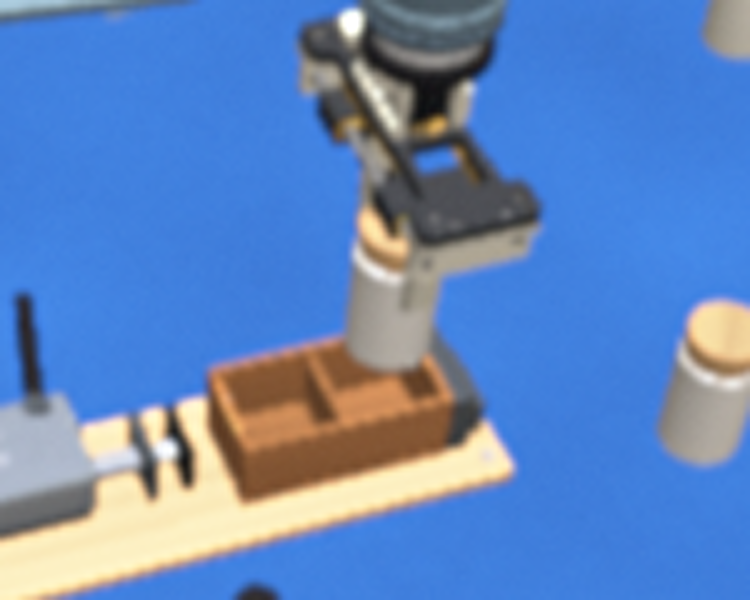

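{"fn": "move_arm", "kwargs": {
  "series": [
    {"hand": 255,"dx": 0,"dy": -0.0005,"dz": -0.01,"ax": 0,"ay": 0,"az": 0},
    {"hand": 255,"dx": 0,"dy": -0.0005,"dz": -0.02,"ax": 0,"ay": 0,"az": 0},
    {"hand": 255,"dx": 0,"dy": -0.0005,"dz": -0.026,"ax": 0,"ay": 0,"az": 0},
    {"hand": 255,"dx": 0,"dy": -0.0005,"dz": -0.032,"ax": 0,"ay": 0,"az": 0},
    {"hand": 255,"dx": 0,"dy": -0.0005,"dz": -0.037,"ax": 0,"ay": 0,"az": 0},
    {"hand": 255,"dx": 0,"dy": -0.0005,"dz": -0.042,"ax": 0,"ay": 0,"az": 0},
    {"hand": 255,"dx": 0,"dy": -0.0005,"dz": -0.042,"ax": 0,"ay": 0,"az": 0}
  ]
}}

```text
clock: 6.15
eef_pos: [568.4, 115.0, 111.2]
tcp_rot: [[-0.134, 0.991, -0.001], [0.991, 0.134, 0.0], [0.0, -0.001, -1.0]]
ft_force: [0.1, 0.4, -2.5]
opening: 53.4
```

{"fn": "move_arm", "kwargs": {
  "series": [
    {"hand": 255,"dx": 0,"dy": 0,"dz": -0.007,"ax": 0,"ay": 0,"az": 0},
    {"hand": 255,"dx": 0,"dy": 0,"dz": -0.014,"ax": 0,"ay": 0,"az": 0},
    {"hand": 255,"dx": 0,"dy": 0,"dz": -0.021,"ax": 0,"ay": 0,"az": 0},
    {"hand": 255,"dx": 0,"dy": 0,"dz": -0.027,"ax": 0,"ay": 0,"az": 0},
    {"hand": 255,"dx": 0,"dy": 0,"dz": -0.031,"ax": 0,"ay": 0,"az": 0},
    {"hand": 255,"dx": 0,"dy": 0,"dz": -0.034,"ax": 0,"ay": 0,"az": 0},
    {"hand": 255,"dx": 0,"dy": 0,"dz": -0.0355,"ax": 0,"ay": 0,"az": 0},
    {"hand": 255,"dx": 0,"dy": 0,"dz": -0.0355,"ax": 0,"ay": 0,"az": 0}
  ]
}}

```text
clock: 7.15
eef_pos: [568.7, 115.0, 76.2]
tcp_rot: [[-0.134, 0.991, 0.0], [0.991, 0.134, 0.0], [-0.0, 0.0, -1.0]]
ft_force: [0.1, -0.0, -2.7]
opening: 52.9
```

{"fn": "move_arm", "kwargs": {
  "series": [
    {"hand": 255,"dx": 0,"dy": 0,"dz": -0.0006,"ax": 0,"ay": 0,"az": 0},
    {"hand": 0,"dx": 0,"dy": 0,"dz": -0.0006,"ax": 0,"ay": 0,"az": 0},
    {"hand": 0,"dx": 0,"dy": 0,"dz": -0.0006,"ax": 0,"ay": 0,"az": 0},
    {"hand": 0,"dx": 0,"dy": 0,"dz": -0.0006,"ax": 0,"ay": 0,"az": 0},
    {"hand": 0,"dx": 0,"dy": 0,"dz": -0.0006,"ax": 0,"ay": 0,"az": 0},
    {"hand": 0,"dx": 0,"dy": 0,"dz": 0.02,"ax": 0,"ay": 0,"az": 0},
    {"hand": 0,"dx": 0,"dy": 0,"dz": 0.06,"ax": 0,"ay": 0,"az": 0},
    {"hand": 0,"dx": 0,"dy": 0,"dz": 0.1,"ax": 0,"ay": 0,"az": 0},
    {"hand": 0,"dx": 0.005,"dy": 0.03,"dz": 0.11,"ax": 0,"ay": 0,"az": 0},
    {"hand": 0,"dx": 0.014,"dy": 0.09,"dz": 0.11,"ax": 0,"ay": 0,"az": 0},
    {"hand": 0,"dx": 0.023,"dy": 0.15,"dz": 0.11,"ax": 0,"ay": 0,"az": 0},
    {"hand": 0,"dx": 0.031,"dy": 0.195,"dz": 0.11,"ax": 0,"ay": 0,"az": 0},
    {"hand": 0,"dx": 0.0338,"dy": 0.2132,"dz": 0.1,"ax": 0,"ay": 0,"az": 0},
    {"hand": 0,"dx": 0.0338,"dy": 0.2132,"dz": 0.09,"ax": 0,"ay": 0,"az": 0}
  ]
}}

```text
clock: 8.9
eef_pos: [602.0, 328.6, 164.7]
tcp_rot: [[-0.135, 0.991, -0.001], [0.991, 0.135, -0.001], [-0.001, -0.001, -1.0]]
ft_force: [-0.1, 0.2, -0.5]
opening: 93.3
```

Run:
```python
from h import *
p,d=capture("top"); np.savez("t2.npz",p=p,d=d)
print(state()["eef_pos"],state()["opening"])
W=cloud("top",d);Z=W[...,2]
for c,h in(((568.7,115.),117),):
    m=(np.hypot(W[...,0]-c[0],W[...,1]-c[1])<40)&(abs(Z-h)<8); q=W[m]
    print(m.sum(),cv2.minEnclosingCircle(q[:,:2].astype(np.float32)),q.mean(0), np.percentile(q[:,2],[5,50,95]))
s=p[110:230,130:280]; cv2.imwrite("pics/t2.png",cv2.resize(s[:,:,::-1],None,fx=5,fy=5,interpolation=cv2.INTER_CUBIC))
```

```text
[601.27861838 327.0265334  163.04115938] 93.0182355546407
222 ((568.0883178710938, 115.87847137451172), 25.693748474121094) [568.08654948 115.21604175 117.77081708] [113.53559171 117.80244636 122.24222974]
```

View pics/t2.png

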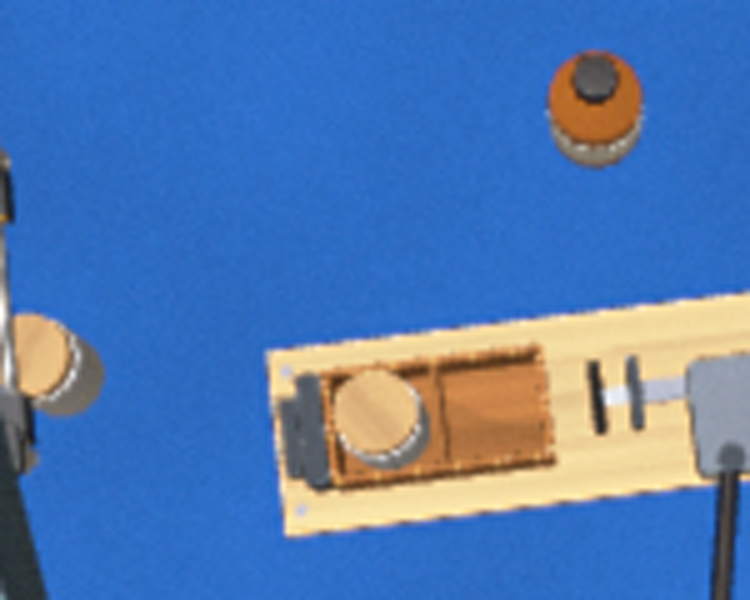

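The first canister sits in the far cell: its lid is at (377,410) in the crop and its top measures 117.8 mm against an expected 117. The caddy hasn't moved. Next is the second canister.

{"fn": "move_arm", "kwargs": {
  "series": [
    {"hand": 0,"dx": 0,"dy": 0,"dz": -0.04,"ax": 0,"ay": 0,"az": 0},
    {"hand": 0,"dx": 0,"dy": 0,"dz": -0.08,"ax": 0,"ay": 0,"az": 0},
    {"hand": 0,"dx": 0,"dy": 0,"dz": -0.1,"ax": 0,"ay": 0,"az": 0},
    {"hand": 0,"dx": 0,"dy": 0,"dz": -0.1075,"ax": 0,"ay": 0,"az": 0},
    {"hand": 0,"dx": 0,"dy": 0,"dz": -0.1075,"ax": 0,"ay": 0,"az": 0},
    {"hand": 255,"dx": 0,"dy": 0,"dz": -0.1075,"ax": 0,"ay": 0,"az": 0},
    {"hand": 255,"dx": 0,"dy": 0,"dz": -0.1075,"ax": 0,"ay": 0,"az": 0},
    {"hand": 255,"dx": 0,"dy": 0,"dz": -0.1075,"ax": 0,"ay": 0,"az": 0},
    {"hand": 255,"dx": 0,"dy": 0,"dz": -0.1075,"ax": 0,"ay": 0,"az": 0},
    {"hand": 255,"dx": 0,"dy": 0,"dz": -0.1075,"ax": 0,"ay": 0,"az": 0},
    {"hand": 255,"dx": 0,"dy": 0,"dz": -0.1075,"ax": 0,"ay": 0,"az": 0}
  ]
}}

```text
clock: 10.32
eef_pos: [602.7, 328.3, 58.8]
tcp_rot: [[-0.134, 0.991, 0.0], [0.991, 0.134, 0.0], [0.0, 0.0, -1.0]]
ft_force: [0.3, 0.6, 0.1]
opening: 53.1
```

{"fn": "move_arm", "kwargs": {
  "series": [
    {"hand": 255,"dx": 0,"dy": 0,"dz": 0.03,"ax": 0,"ay": 0,"az": 0},
    {"hand": 255,"dx": 0,"dy": 0,"dz": 0.08,"ax": 0,"ay": 0,"az": 0},
    {"hand": 255,"dx": 0,"dy": 0,"dz": 0.13,"ax": 0,"ay": 0,"az": 0},
    {"hand": 255,"dx": -0.002,"dy": -0.02,"dz": 0.15,"ax": 0,"ay": 0,"az": 0},
    {"hand": 255,"dx": -0.006,"dy": -0.06,"dz": 0.15,"ax": 0,"ay": 0,"az": 0},
    {"hand": 255,"dx": -0.01,"dy": -0.11,"dz": 0.15,"ax": 0,"ay": 0,"az": 0},
    {"hand": 255,"dx": -0.015,"dy": -0.16,"dz": 0.15,"ax": 0,"ay": 0,"az": 0},
    {"hand": 255,"dx": -0.019,"dy": -0.21,"dz": 0.15,"ax": 0,"ay": 0,"az": 0},
    {"hand": 255,"dx": -0.023,"dy": -0.25,"dz": 0.15,"ax": 0,"ay": 0,"az": 0},
    {"hand": 255,"dx": -0.0248,"dy": -0.274,"dz": 0.15,"ax": 0,"ay": 0,"az": 0},
    {"hand": 255,"dx": -0.0248,"dy": -0.2791,"dz": 0.14,"ax": 0,"ay": 0,"az": 0},
    {"hand": 255,"dx": -0.0248,"dy": -0.2791,"dz": 0.11,"ax": 0,"ay": 0,"az": 0},
    {"hand": 255,"dx": -0.0248,"dy": -0.2791,"dz": 0.09,"ax": 0,"ay": 0,"az": 0},
    {"hand": 255,"dx": -0.0248,"dy": -0.2791,"dz": 0.08,"ax": 0,"ay": 0,"az": 0},
    {"hand": 255,"dx": -0.0248,"dy": -0.2791,"dz": 0.08,"ax": 0,"ay": 0,"az": 0},
    {"hand": 255,"dx": -0.0248,"dy": -0.2791,"dz": 0.08,"ax": 0,"ay": 0,"az": 0}
  ]
}}

```text
clock: 12.32
eef_pos: [578.2, 49.3, 139.3]
tcp_rot: [[-0.134, 0.991, 0.001], [0.991, 0.134, -0.0], [-0.0, 0.001, -1.0]]
ft_force: [0.6, -0.1, -1.9]
opening: 53.4
```

Run:
```python
from h import *
from scipy.optimize import least_squares
p,d=capture("scene"); s=state(); e=s["eef_pos"]; print(e,s["opening"],s["ft_force"])
W=cloud("scene",d); Z=W[...,2]
m=(np.hypot(W[...,0]-e[0],W[...,1]-e[1])<31)&(Z>85)&(Z<125)
w=W[m]; print(len(w),w[:,2].min(),least_squares(lambda c:np.hypot(w[:,0]-c[0],w[:,1]-c[1])-27,e[:2],loss="soft_l1").x)
a=np.radians(7.73); ex=np.array([np.cos(a),np.sin(a)]);ey=np.array([-np.sin(a),np.cos(a)]);O=np.array([598.49,-98.97])
X=(W[...,:2]-O)@ex; Y=(W[...,:2]-O)@ey
m=(abs(Z-67)<4)&(abs(X)<50)&(Y>100)&(Y<180); print("rim",np.percentile(X[m],[1,99]),np.percentile(Y[m],[1]))
print("can jig",(least_squares(lambda c:np.hypot(w[:,0]-c[0],w[:,1]-c[1])-27,e[:2],loss="soft_l1").x-O)@np.c_[ex,ey])
```

```text
[578.31949372  49.2464287  139.50636189] 53.40740650256862 [ 0.58702324 -0.20655529 -2.72898766]
159 85.07959388424688 [577.76157816  49.3385733 ]
rim [-35.49848359  38.29236094] [111.96616722]
can jig [ -0.59180951 149.74895708]
```

{"fn": "move_arm", "kwargs": {
  "series": [
    {"hand": 255,"dx": 0,"dy": 0,"dz": -0.008,"ax": 0,"ay": 0,"az": 0},
    {"hand": 255,"dx": 0,"dy": 0,"dz": -0.014,"ax": 0,"ay": 0,"az": 0},
    {"hand": 255,"dx": 0,"dy": 0,"dz": -0.019,"ax": 0,"ay": 0,"az": 0},
    {"hand": 255,"dx": 0,"dy": 0,"dz": -0.024,"ax": 0,"ay": 0,"az": 0},
    {"hand": 255,"dx": 0,"dy": 0,"dz": -0.028,"ax": 0,"ay": 0,"az": 0},
    {"hand": 255,"dx": 0,"dy": 0,"dz": -0.028,"ax": 0,"ay": 0,"az": 0}
  ]
}}

```text
clock: 13.12
eef_pos: [577.4, 49.1, 110.2]
tcp_rot: [[-0.134, 0.991, -0.001], [0.991, 0.134, 0.0], [0.0, -0.001, -1.0]]
ft_force: [-0.1, -0.1, -3.7]
opening: 53.1
```

{"fn": "move_arm", "kwargs": {
  "series": [
    {"hand": 255,"dx": 0,"dy": 0,"dz": -0.007,"ax": 0,"ay": 0,"az": 0},
    {"hand": 255,"dx": 0,"dy": 0,"dz": -0.014,"ax": 0,"ay": 0,"az": 0},
    {"hand": 255,"dx": 0,"dy": 0,"dz": -0.021,"ax": 0,"ay": 0,"az": 0},
    {"hand": 255,"dx": 0,"dy": 0,"dz": -0.027,"ax": 0,"ay": 0,"az": 0},
    {"hand": 255,"dx": 0,"dy": 0,"dz": -0.031,"ax": 0,"ay": 0,"az": 0},
    {"hand": 255,"dx": 0,"dy": 0,"dz": -0.0335,"ax": 0,"ay": 0,"az": 0},
    {"hand": 255,"dx": 0,"dy": 0,"dz": -0.0345,"ax": 0,"ay": 0,"az": 0},
    {"hand": 255,"dx": 0,"dy": 0,"dz": -0.0351,"ax": 0,"ay": 0,"az": 0}
  ]
}}

```text
clock: 14.12
eef_pos: [577.8, 49.1, 75.8]
tcp_rot: [[-0.134, 0.991, 0.0], [0.991, 0.134, -0.0], [-0.0, 0.0, -1.0]]
ft_force: [-0.4, -0.2, 0.1]
opening: 53.0
```

{"fn": "move_arm", "kwargs": {
  "series": [
    {"hand": 0,"dx": 0,"dy": 0,"dz": 0,"ax": 0,"ay": 0,"az": 0},
    {"hand": 0,"dx": 0,"dy": 0,"dz": 0,"ax": 0,"ay": 0,"az": 0},
    {"hand": 0,"dx": 0,"dy": 0,"dz": 0,"ax": 0,"ay": 0,"az": 0},
    {"hand": 0,"dx": 0,"dy": 0,"dz": 0,"ax": 0,"ay": 0,"az": 0},
    {"hand": 0,"dx": 0,"dy": 0,"dz": 0.02,"ax": 0,"ay": 0,"az": 0},
    {"hand": 0,"dx": 0,"dy": 0,"dz": 0.06,"ax": 0,"ay": 0,"az": 0},
    {"hand": 0,"dx": 0,"dy": 0,"dz": 0.1,"ax": 0,"ay": 0,"az": 0},
    {"hand": 0,"dx": -0.02,"dy": -0.02,"dz": 0.11,"ax": 0,"ay": 0,"az": -10},
    {"hand": 255,"dx": -0.05,"dy": -0.05,"dz": 0.11,"ax": 0,"ay": 0,"az": -20},
    {"hand": 255,"dx": -0.08,"dy": -0.08,"dz": 0.11,"ax": 0,"ay": 0,"az": -30},
    {"hand": 255,"dx": -0.1,"dy": -0.095,"dz": 0.11,"ax": 0,"ay": 0,"az": -40},
    {"hand": 255,"dx": -0.106,"dy": -0.1,"dz": 0.1,"ax": 0,"ay": 0,"az": -50},
    {"hand": 255,"dx": -0.106,"dy": -0.1,"dz": 0.09,"ax": 0,"ay": 0,"az": -60},
    {"hand": 255,"dx": -0.106,"dy": -0.1,"dz": 0.07,"ax": 0,"ay": 0,"az": -70},
    {"hand": 255,"dx": -0.106,"dy": -0.1,"dz": 0.05,"ax": 0,"ay": 0,"az": -80},
    {"hand": 255,"dx": -0.106,"dy": -0.1,"dz": 0.04,"ax": 0,"ay": 0,"az": -90},
    {"hand": 255,"dx": -0.106,"dy": -0.1,"dz": 0.04,"ax": 0,"ay": 0,"az": -90},
    {"hand": 255,"dx": -0.106,"dy": -0.1,"dz": 0.04,"ax": 0,"ay": 0,"az": -90}
  ]
}}

```text
clock: 16.38
eef_pos: [472.0, -51.0, 116.1]
tcp_rot: [[0.991, 0.137, 0.001], [0.137, -0.991, -0.0], [0.001, 0.0, -1.0]]
ft_force: [0.5, 0.3, -0.7]
opening: 1.3
```

```bash
cat > look.py <<'E'
from h import *
import sys
a=np.radians(7.73); ex=np.array([np.cos(a),np.sin(a)]);ey=np.array([-np.sin(a),np.cos(a)]);O=np.array([598.49,-98.97])
def tojig(W): return (W[...,:2]-O)@ex,(W[...,:2]-O)@ey,W[...,2]
def look(tag,pic=False):
    s=state(); print("t",round(s["clock"],2),"tcp",s["eef_pos"].round(1),"F",s["ft_force"].round(1),"op",round(s["opening"],1))
    ims=[]
    for n in("top","scene"):
        p,d=capture(n); np.savez(f"{tag}_{n}.npz",p=p,d=d); X,Y,Z=tojig(cloud(n,d))
        for c in(149.5,216.5):
            m=(np.hypot(X,Y-c)<40)&(abs(Z-117)<6); m&=np.hypot(X,Y-c)<33
            if m.sum()>20: print(n,"lid",c,m.sum(),X[m].mean().round(1),(Y[m].mean()-c).round(1),np.median(Z[m]).round(1))
        m=(abs(X)<25)&(abs(Z-41)<20)&(Y>40)&(Y<108)&((abs(X)>9)|(Z>50))   # pad + jaw plates, without the bar
        h,b=np.histogram(Y[m],np.arange(40,112,2)); print(n,"plates",[(int(y),int(k)) for y,k in zip(b,h) if k])
        m=(abs(Z-67)<4)&(abs(X)<40)&(Y>100)&(Y<160); print(n,"caddy face y",np.percentile(Y[m],3).round(1) if m.sum() else None)
        u=proj(n,[572,-20,50])[0].astype(int); u=np.clip(u,[90,70],[511-90,383-70])
        ims.append(cv2.resize(p[u[1]-60:u[1]+60,u[0]-80:u[0]+80,::-1],None,fx=4.8,fy=4.8,interpolation=cv2.INTER_CUBIC)[:, :])
    if pic: cv2.imwrite(f"pics/{tag}.png",cv2.resize(np.vstack(ims),None,fx=.52,fy=.52) if False else np.vstack(ims)[::2,::2] if False else cv2.resize(np.hstack(ims),(800,300),interpolation=cv2.INTER_AREA))
if __name__=="__main__": look(sys.argv[1],len(sys.argv)>2)
E
python3 look.py a pic
```

```text
t 16.38 tcp [472.  -51.  116.1] F [ 0.5  0.3 -0.7] op 1.3
top lid 149.5 210 -0.7 -0.3 117.7
top lid 216.5 212 -1.2 -0.5 117.7
top plates [(50, 1), (54, 3), (56, 4), (58, 3), (60, 5), (62, 1), (66, 2), (68, 1), (74, 1), (78, 3), (80, 3), (82, 4), (84, 3), (86, 2)]
top caddy face y 113.1
scene lid 149.5 173 2.3 -1.4 116.5
scene lid 216.5 170 2.2 -1.5 117.1
scene plates [(46, 1), (50, 1), (52, 3), (54, 26), (56, 9), (58, 7), (60, 8), (62, 1), (66, 1), (72, 1), (76, 2), (78, 20), (80, 11), (82, 10), (84, 10), (86, 1)]
scene caddy face y 112.4
```

View pics/a.png

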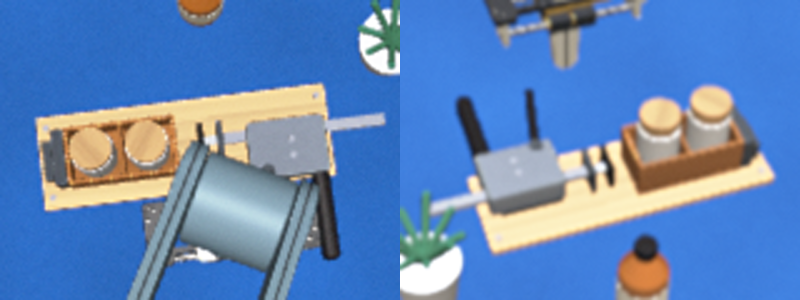

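Both canisters stand in their cells (scene lids at (658,115) and (710,103) in the right half, tops 117 mm), and the caddy is still at jig y 113. The pad face is at jig y ≈ 85, a gap of about 28 mm. Next I'll lower beside the lever and find contact.

{"fn": "move_arm", "kwargs": {
  "series": [
    {"hand": 255,"dx": 0,"dy": 0,"dz": -0.04,"ax": 0,"ay": 0,"az": 0},
    {"hand": 255,"dx": 0,"dy": 0,"dz": -0.075,"ax": 0,"ay": 0,"az": 0},
    {"hand": 255,"dx": 0,"dy": 0,"dz": -0.0945,"ax": 0,"ay": 0,"az": 0},
    {"hand": 255,"dx": 0.001,"dy": -0.008,"dz": -0.0945,"ax": 0,"ay": 0,"az": 0},
    {"hand": 255,"dx": 0.0022,"dy": -0.016,"dz": -0.0945,"ax": 0,"ay": 0,"az": 0},
    {"hand": 255,"dx": 0.003,"dy": -0.022,"dz": -0.0945,"ax": 0,"ay": 0,"az": 0},
    {"hand": 255,"dx": 0.0035,"dy": -0.026,"dz": -0.0945,"ax": 0,"ay": 0,"az": 0},
    {"hand": 255,"dx": 0.0035,"dy": -0.026,"dz": -0.0945,"ax": 0,"ay": 0,"az": 0}
  ]
}}

```text
clock: 17.48
eef_pos: [475.5, -77.1, 21.6]
tcp_rot: [[0.991, 0.133, 0.001], [0.133, -0.991, -0.0], [0.001, 0.0, -1.0]]
ft_force: [-0.5, 2.7, 1.8]
opening: 0.6
```

{"fn": "move_arm", "kwargs": {
  "series": [
    {"hand": 255,"dx": 0.001,"dy": -0.006,"dz": 0,"ax": 0,"ay": 0,"az": 0},
    {"hand": 255,"dx": 0.0016,"dy": -0.012,"dz": 0,"ax": 0,"ay": 0,"az": 0},
    {"hand": 255,"dx": 0.0024,"dy": -0.018,"dz": 0,"ax": 0,"ay": 0,"az": 0},
    {"hand": 255,"dx": 0.0028,"dy": -0.021,"dz": 0,"ax": 0,"ay": 0,"az": 0},
    {"hand": 255,"dx": 0.0028,"dy": -0.021,"dz": 0,"ax": 0,"ay": 0,"az": 0}
  ]
}}

```text
clock: 18.1
eef_pos: [477.3, -97.9, 20.7]
tcp_rot: [[0.991, 0.133, -0.001], [0.133, -0.991, 0.001], [-0.001, -0.001, -1.0]]
ft_force: [-3.8, 3.8, 1.5]
opening: 0.5
```

```bash
python3 look.py b pic
```

```text
t 18.1 tcp [477.3 -97.9  20.7] F [-3.8  3.8  1.5] op 0.5
top lid 149.5 210 -0.6 -0.1 117.3
top lid 216.5 215 -1.4 -0.4 117.3
top plates [(40, 1), (50, 1), (58, 1), (60, 1), (62, 1), (64, 2), (66, 7), (68, 5), (70, 2), (72, 2), (74, 1), (78, 2), (82, 1), (88, 5), (90, 7), (92, 6), (94, 4), (96, 3), (102, 1)]
top caddy face y 113.1
scene lid 149.5 171 2.5 -1.2 116.5
scene lid 216.5 168 1.9 -1.3 116.9
scene plates [(62, 3), (64, 26), (66, 12), (68, 4), (70, 7), (72, 1), (82, 1), (86, 7), (88, 17), (90, 8), (92, 7), (94, 6), (96, 2)]
scene caddy face y 112.3
```

View pics/b.png

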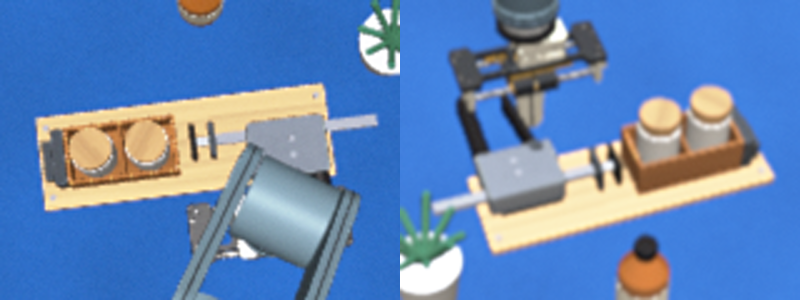

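{"fn": "move_arm", "kwargs": {
  "series": [
    {"hand": 255,"dx": -0.0014,"dy": 0.01,"dz": 0,"ax": 0,"ay": 0,"az": 0},
    {"hand": 255,"dx": -0.0027,"dy": 0.02,"dz": 0,"ax": 0,"ay": 0,"az": 0},
    {"hand": 255,"dx": -0.004,"dy": 0.03,"dz": 0,"ax": 0,"ay": 0,"az": 0},
    {"hand": 255,"dx": -0.004,"dy": 0.03,"dz": 0,"ax": 0,"ay": 0,"az": 0},
    {"hand": 255,"dx": -0.0027,"dy": 0.02,"dz": 0,"ax": 0,"ay": 0,"az": 0},
    {"hand": 255,"dx": -0.0018,"dy": 0.013,"dz": 0,"ax": 0,"ay": 0,"az": 0},
    {"hand": 255,"dx": -0.0008,"dy": 0.006,"dz": 0,"ax": 0,"ay": 0,"az": 0},
    {"hand": 255,"dx": 0,"dy": 0,"dz": 0,"ax": 0,"ay": 0,"az": 0},
    {"hand": 255,"dx": 0,"dy": 0,"dz": 0,"ax": 0,"ay": 0,"az": 0},
    {"hand": 255,"dx": 0,"dy": 0,"dz": 0,"ax": 0,"ay": 0,"az": 0}
  ]
}}

```text
clock: 19.45
eef_pos: [477.0, -97.9, 20.7]
tcp_rot: [[0.991, 0.133, -0.002], [0.133, -0.991, 0.001], [-0.002, -0.001, -1.0]]
ft_force: [-3.6, 3.6, 1.2]
opening: 0.7
```

```bash
python3 look.py c | grep -v lid
```

```text
t 19.45 tcp [477.  -97.9  20.7] F [-3.6  3.6  1.2] op 0.7
top plates [(40, 1), (50, 2), (52, 1), (68, 1), (70, 1), (74, 3), (76, 6), (78, 5), (80, 5), (82, 2), (88, 2), (96, 1), (98, 6), (100, 5), (102, 7), (104, 7), (106, 1)]
top caddy face y 104.7
scene plates [(54, 1), (58, 1), (66, 1), (70, 1), (72, 1), (74, 24), (76, 13), (78, 6), (80, 7), (82, 1), (96, 1), (98, 19), (100, 13), (102, 10), (104, 6), (106, 1)]
scene caddy face y 111.9
```

{"fn": "move_arm", "kwargs": {
  "series": [
    {"hand": 255,"dx": -0.0014,"dy": 0.01,"dz": 0,"ax": 0,"ay": 0,"az": 0},
    {"hand": 255,"dx": -0.0027,"dy": 0.02,"dz": 0,"ax": 0,"ay": 0,"az": 0},
    {"hand": 255,"dx": -0.004,"dy": 0.03,"dz": 0,"ax": 0,"ay": 0,"az": 0},
    {"hand": 255,"dx": -0.004,"dy": 0.03,"dz": 0,"ax": 0,"ay": 0,"az": 0},
    {"hand": 255,"dx": -0.0027,"dy": 0.02,"dz": 0,"ax": 0,"ay": 0,"az": 0},
    {"hand": 255,"dx": -0.0018,"dy": 0.013,"dz": 0,"ax": 0,"ay": 0,"az": 0},
    {"hand": 255,"dx": -0.0008,"dy": 0.006,"dz": 0,"ax": 0,"ay": 0,"az": 0},
    {"hand": 255,"dx": 0,"dy": 0,"dz": 0,"ax": 0,"ay": 0,"az": 0},
    {"hand": 255,"dx": 0,"dy": 0,"dz": 0,"ax": 0,"ay": 0,"az": 0},
    {"hand": 255,"dx": 0,"dy": 0,"dz": 0,"ax": 0,"ay": 0,"az": 0}
  ]
}}

```text
clock: 20.8
eef_pos: [476.9, -98.0, 20.7]
tcp_rot: [[0.991, 0.133, -0.002], [0.133, -0.991, 0.001], [-0.002, -0.002, -1.0]]
ft_force: [-3.7, 3.8, 3.1]
opening: 0.3
```

```bash
cat > jaw.py <<'E'
# jaw plate and pad position from the plate tops/sides in the scene view, relative to the first view (pad unpressed)
from look import *
def plates(f,n,lo,hi):
    X,Y,Z=tojig(cloud(n,np.load(f)["d"])); m=(abs(X)<25)&(abs(Z-41)<20)&((abs(X)>9)|(Z>50))&(Y>lo)&(Y<hi); return np.median(Y[m]),np.mean(Y[m])
for t,j,p in(("a",(46,68),(70,90)),("b",(56,78),(80,100)),("c",(66,88),(92,108))): print(t,[np.round((plates(f"{t}_{n}.npz",n,*j),plates(f"{t}_{n}.npz",n,*p)),1).tolist() for n in("top","scene")])
look("d")
for n in("top","scene"): print("d",n,np.round((plates(f"d_{n}.npz",n,76,98),),1))
E
python3 jaw.py
```

```text
a [[[58.9, 58.8], [82.5, 82.2]], [[55.6, 56.7], [80.9, 81.1]]]
b [[[67.6, 67.7], [92.0, 92.0]], [[65.4, 66.5], [89.8, 90.6]]]
c [[[78.6, 78.1], [102.6, 102.3]], [[76.0, 76.5], [100.3, 101.1]]]
t 20.8 tcp [476.9 -98.   20.7] F [-3.7  3.8  3.1] op 0.3
top lid 149.5 218 -0.8 -0.2 117.8
top lid 216.5 216 -1.3 0.1 117.5
top plates [(40, 1), (50, 2), (56, 1), (58, 1), (68, 1), (78, 1), (84, 8), (86, 7), (88, 5), (90, 5), (94, 1), (98, 1), (104, 5), (106, 8)]
top caddy face y 111.1
scene lid 149.5 174 3.0 -1.2 116.7
scene lid 216.5 166 2.0 -1.3 116.9
scene plates [(40, 1), (50, 1), (76, 1), (82, 16), (84, 19), (86, 8), (88, 7), (90, 6), (92, 1), (98, 1), (102, 3), (104, 23), (106, 11)]
scene caddy face y 112.1
d top [[87.5 87.5]]
d scene [[85.1 85.8]]
```

{"fn": "move_arm", "kwargs": {
  "series": [
    {"hand": 255,"dx": -0.0014,"dy": 0.01,"dz": 0,"ax": 0,"ay": 0,"az": 0},
    {"hand": 255,"dx": -0.0027,"dy": 0.02,"dz": 0,"ax": 0,"ay": 0,"az": 0},
    {"hand": 255,"dx": -0.004,"dy": 0.03,"dz": 0,"ax": 0,"ay": 0,"az": 0},
    {"hand": 255,"dx": -0.004,"dy": 0.03,"dz": 0,"ax": 0,"ay": 0,"az": 0},
    {"hand": 255,"dx": -0.0027,"dy": 0.02,"dz": 0,"ax": 0,"ay": 0,"az": 0},
    {"hand": 255,"dx": -0.002,"dy": 0.015,"dz": 0,"ax": 0,"ay": 0,"az": 0},
    {"hand": 255,"dx": -0.0016,"dy": 0.012,"dz": 0,"ax": 0,"ay": 0,"az": 0},
    {"hand": 255,"dx": -0.0015,"dy": 0.011,"dz": 0,"ax": 0,"ay": 0,"az": 0},
    {"hand": 255,"dx": -0.0015,"dy": 0.011,"dz": 0,"ax": 0,"ay": 0,"az": 0},
    {"hand": 255,"dx": -0.0015,"dy": 0.011,"dz": 0,"ax": 0,"ay": 0,"az": 0}
  ]
}}

```text
clock: 22.15
eef_pos: [475.0, -86.5, 20.7]
tcp_rot: [[0.991, 0.133, -0.003], [0.133, -0.991, 0.002], [-0.003, -0.002, -1.0]]
ft_force: [-3.5, 4.9, 3.6]
opening: 0.8
```

```bash
cat > jaw2.py <<'E'
from look import *
import sys
t=sys.argv[1]; look(t,True)
for n in("top","scene"):
  def med(f,lo,hi):
    X,Y,Z=tojig(cloud(n,np.load(f"{f}_{n}.npz")["d"])); m=(abs(X)<25)&(abs(Z-41)<20)&((abs(X)>9)|(Z>50))&(Y>lo)&(Y<hi); return np.array([np.median(Y[m]),np.mean(Y[m])])
  print(n,"jaw a->",t,(med(t,78,100)-med("a",46,68)).round(1),"c->",(med(t,78,100)-med("c",66,88)).round(1),"d->",(med(t,78,100)-med("d",76,98)).round(1))
E
python3 jaw2.py e
```

```text
t 22.15 tcp [475.  -86.5  20.7] F [-3.5  4.9  3.6] op 0.8
top lid 149.5 217 -1.1 -0.2 117.6
top lid 216.5 218 -1.2 0.6 117.6
top plates [(52, 2), (56, 1), (58, 1), (66, 1), (78, 1), (80, 1), (84, 1), (86, 3), (88, 4), (90, 3), (92, 4), (94, 5), (104, 5), (106, 8)]
top caddy face y 110.6
scene lid 149.5 176 2.7 -1.3 116.6
scene lid 216.5 172 2.6 -1.9 117.0
scene plates [(50, 1), (64, 1), (80, 1), (84, 3), (86, 22), (88, 10), (90, 7), (92, 6), (94, 6), (102, 1), (104, 24), (106, 11)]
scene caddy face y 112.4
top jaw a-> e [32.  31.3] c-> [12.3 12.1] d-> [3.5 2.6]
scene jaw a-> e [32.4 32.5] c-> [12.  12.7] d-> [3.  3.3]
```

View pics/e.png

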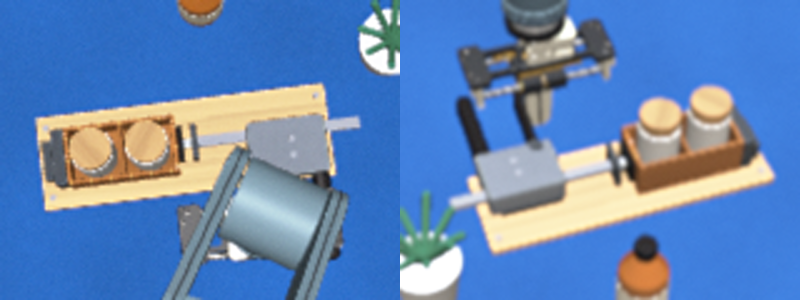

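{"fn": "move_arm", "kwargs": {
  "series": [
    {"hand": 255,"dx": 0.0002,"dy": -0.0015,"dz": 0,"ax": 0,"ay": 0,"az": 0},
    {"hand": 255,"dx": 0.0004,"dy": -0.003,"dz": 0,"ax": 0,"ay": 0,"az": 0},
    {"hand": 255,"dx": 0.0004,"dy": -0.003,"dz": 0,"ax": 0,"ay": 0,"az": 0},
    {"hand": 255,"dx": 0.0004,"dy": -0.003,"dz": 0,"ax": 0,"ay": 0,"az": 0},
    {"hand": 255,"dx": 0.0004,"dy": -0.003,"dz": 0,"ax": 0,"ay": 0,"az": 0},
    {"hand": 255,"dx": 0.0004,"dy": -0.003,"dz": 0,"ax": 0,"ay": 0,"az": 0}
  ]
}}

```text
clock: 23.0
eef_pos: [475.1, -89.3, 20.7]
tcp_rot: [[0.991, 0.133, -0.004], [0.133, -0.991, 0.002], [-0.003, -0.003, -1.0]]
ft_force: [-4.9, 4.7, 5.0]
opening: 0.4
```

```bash
python3 jaw2.py f
```

```text
t 23.0 tcp [475.1 -89.3  20.7] F [-4.9  4.7  5. ] op 0.4
top lid 149.5 212 -0.3 0.7 117.4
top lid 216.5 216 -0.7 0.9 117.2
top plates [(52, 1), (56, 1), (58, 1), (62, 1), (66, 2), (80, 1), (84, 1), (86, 3), (88, 4), (90, 5), (92, 6), (94, 3), (100, 1), (104, 2), (106, 7)]
top caddy face y 109.5
scene lid 149.5 173 2.1 -0.8 117.0
scene lid 216.5 171 2.4 -0.6 116.8
scene plates [(54, 1), (60, 1), (76, 1), (82, 1), (84, 1), (86, 13), (88, 18), (90, 3), (92, 9), (94, 3), (102, 1), (104, 15), (106, 17)]
scene caddy face y 112.8
top jaw a-> f [32.4 32. ] c-> [12.7 12.8] d-> [3.9 3.3]
scene jaw a-> f [33.2 32.9] c-> [12.8 13.1] d-> [3.7 3.8]
```

```bash
python3 -c "
from station import *
print(sign_off()); s=state(); print(s['clock'],s['eef_pos'],s['ft_force'])"
```

```text
the job is handed in; nothing more can be done
None
the job is handed in; nothing more can be done
```

I stood one canister in each cell, made three pump strokes on the trigger and a partial fourth, and handed the job in with the arm still holding the trigger squeezed. The clock read about 23 s of the 70 s allowed.

**Canisters:** Both are upright. Their lid tops measure 117 mm, which is right for standing on the cell floor, and they sit within about 3 mm of the cell centres. The caddy looks level and is against the end stop.

**Clamp:** The wrist force was about 5 N in both x and y at the end, so the push on the trigger was well over 1 N.

**Pad:** I estimate it is pressed in 6.5 to 8 mm. The two ways of working this out differ slightly:
- **Camera depth:** the jaw and pad positions give about 6 to 7 mm.
- **Trigger geometry:** the stroke length gives about 8 mm.

Both are well inside the 4 to 12 mm range.

**Other checks:** The top and scene cameras disagree by about 2 to 3 mm across the jig (jig x). The only failed step was the first move call, which was refused because fields were missing, so nothing moved. Soap, bowl and plant were never touched; I didn't re-measure where they stand.

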